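# Set out the threads on the stitching stand

### The job

Set out the threads for the next stitching job: take the cream, orange, green and black spools off the dark storage rack and put each one over the spindle of the light stitching stand that has the leather chip of its own colour in front of it, so that the row of threads stands in the order of the chips, every spool upright and fully down on the base. Leave the blue spool on its dowel of the storage rack and do not disturb the wax jar.

Things in the scene. Friction and masses are not known exactly. Their poses are not given: they have to be found in the camera images.
- spool_cream: Spool of cream (pale yellowish off-white) thread. Upright plain cylinder 46 mm across, 58 mm tall, 80 to 155 g, on a brown kraft core 29 mm across with an open 24 mm bore right through. Origin: centre of its underside; z up along the bore. Starts on any dowel of the storage rack, y axis along the row, x across it.
- spool_orange: Spool of orange thread. Size, origin, axes and start as the cream spool. The storage rack is a dark wood strip, 80 x 330 mm, fixed, its top 20 mm above the table, with one row of five beech dowels 68 mm apart, 8 mm thick, rounded, 70 mm tall above the strip; a spool stands over each, in any order.
- spool_green: Spool of dark green thread. Size, origin, axes and start as the cream spool. The storage rack may be on the left or the right, the stitching stand on the other side.
- spool_black: Spool of black thread. Size, origin, axes and start as the cream spool.
- spool_blue: Spool of blue thread. Size, origin, axes and start as the cream spool, among the others. Not wanted for the job: it stays on its dowel.
- place_cream: Stitching stand: steel spindle with a cream (pale yellowish off-white) leather chip flat before it (robot's side). Origin: foot of the spindle, on the base's top face; z up along the spindle, x across the base (from chip to spindle), y along the row. The spindle is 8 mm thick, rounded, 70 mm tall, empty at the start. The chip is 24 (x) x 50 (y) x 3 mm on a brown backing, its centre at x = -48 mm.
- place_orange: Stitching stand: steel spindle with an orange leather chip flat before it (robot's side). Sizes, origin and axes as for the cream place. The stand's base is light birch ply, 100 x 300 mm, fixed, its top 20 mm above the table; its four spindles stand 76 mm apart in one row along it, the colours in any order.
- place_green: Stitching stand: steel spindle with a dark green leather chip flat before it (robot's side). Sizes, origin and axes as for the cream place.
- place_black: Stitching stand: steel spindle with a black leather chip flat before it (robot's side). Sizes, origin and axes as for the cream place.
- wax_jar: White plastic jar of wax with a paper label, 60 mm across, 55 mm tall, on the table beyond rack and stand. Origin: centre of its underside. Not to be disturbed.
Not all that is in view belongs to the job. What is shaped like the spool_black but pink is not meant.

How it is judged:
At the end, for the whole second after the job is handed in: Each of the four spools stands on the spindle with its colour's chip: centre within 12 mm of the spindle, underside within 6 mm of the base, upright within 0.1 rad, at rest; the blue spool is still on its dowel (moved under 25 mm); the wax jar stands within 30 mm of where it was (horizontal distance between spool_cream and place_cream below 0.012 m and z of spool_cream in the frame of place_cream between -0.006 and 0.006 m and angle between each of spool_cream, spool_orange, spool_green, spool_black, spool_blue, wax_jar's own z axis and vertical below 0.1 rad and linear speed of each of spool_cream, spool_orange, spool_green, spool_black, spool_blue below 0.02 m/s and angular speed of each of spool_cream, spool_orange, spool_green, spool_black below 0.2 rad/s and horizontal distance between spool_orange and place_orange below 0.012 m and z of spool_orange in the frame of place_orange between -0.006 and 0.006 m and horizontal distance between spool_green and place_green below 0.012 m and z of spool_green in the frame of place_green between -0.006 and 0.006 m and horizontal distance between spool_black and place_black below 0.012 m and z of spool_black in the frame of place_black between -0.006 and 0.006 m and distance of spool_blue from where it was at the start of the episode below 0.025 m and distance of wax_jar from where it was at the start of the episode below 0.03 m); the robot touches nothing.
It fails at once if the blue spool is lifted or moved more than 25 mm (distance of spool_blue from where it was at the start of the episode above 0.025 m).
It fails at once if the wax jar is pushed more than 30 mm or tipped (distance of wax_jar from where it was at the start of the episode above 0.03 m or angle between wax_jar's own z axis and vertical above 0.35 rad).
It also fails if it takes over 104 s, if anything falls off the work surface, if the arm or the gripper's body presses on something with over 40 N, if the wrist force passes 120 N, or if a joint passes its speed limit or range.

### The arm

A 6-joint arm with a two-finger parallel gripper is mounted at the origin on the work surface. World frame = base frame: x ahead of the robot, y to its left, z up, the work surface at z = 0. Lengths are in m, angles in rad, forces in N, time in s.
With the tool pointing down it reaches from about 0.3 to 0.75 m from the base axis. Payload 8.5 kg.
Tool frame: the origin (TCP) lies between the finger pads; the fingertips stand 22 mm ahead of it and the grasp point (between the pads) lies 3 mm ahead of it (env.tcp_to_tips is the distance from the TCP to the fingertips, in m); z points along the fingers, y is the line along which they close (so a half turn about z gives the same grasp; the last joint's range is limited). The gripper opens to 85 mm and grips with 20 to 120 N. Pads are 22 mm wide; open, the fingers measure 114 mm over their backs; the gripper's body (76 mm by 85 mm) begins 54 mm behind the grasp point. The pads swing forward as they close: fully open they stand 13 mm farther back than shut.
Start: joints at [1.026, 0.381, 1.297, -0, 1.464, -0.215], TCP at [0.178, 0.52, 0.253] pointing down, gripper open.
Joint ranges: [-3.11, 3.11], [-0.89, 2.33], [0.22, 2.48], [-1.42, 4.56], [0.17, 2.85], [-2.88, 2.88]. Speed limits (rad/s): [2.39, 2.39, 3.14, 3.14, 3.14, 3.14].

### API

Orientations are given as a unit quaternion [w, x, y, z].
In Python, from workcell import env, viewer gives the robot as it stands.
- The arm moves only by the tool apply_moves, never from a script. Its argument "plan" is a list of rows, each a list of 7 numbers: the shift along the tool's x, y, z in m, then the turn, a rotation vector about the tool's x, y, z in rad, then the opening, from 0 (shut) to 1 (fully open). A call has 1 to 8 rows; each row is the pose to reach, as a shift and turn from the pose commanded when the call began, along the tool's axes at that moment; what a row does not reach only later rows make up. A row lasts 1/10 s, in which the tool goes at most 50 mm and 8.59 degrees, less where a joint would pass 70% of its speed; a pose out of reach is approached as far as the arm can. A call with a gripper value outside its range is refused whole. The fingers move at their own pace and stop on an object; the grip force is fixed at half the most. Time passes only in rows, so rows that repeat a pose let the fingers close. It gives the time, the measured TCP pose, the force, the opening and the grip force at its end, in the units of the state.
- env.get_obs(): the state, without advancing time (a new reading comes with each control period).
- viewer.snapshot(name): name is "scene" or "side" or "wrist"; returns a dict with "pixels" (384x512x3 uint8, blue, green, red), "z_map" (384x512 float32, m along the optical axis (not along the pixel's ray), 0 where there is no reading), "fx", "fy", "cx", "cy" (pixels), "extrinsics" (4x4, takes a point from camera to world coordinates). Camera axes: x right, y up, looking along -z (the intrinsics and any distortion apply to the point x, -y, -z); pixel columns grow to the right and rows downward; lengths in m; the calibration is good to about 2 mm. A picture is of the moment at which its call begins.
- env.hand_in(): hands the job in; it is judged then, once.
The state is a dict: "clock": time; "joint_pos": joint angles; "joint_vel": joint speeds; "joint_efforts": joint torques, N m; "tcp_pos": TCP position; "tcp_rot": TCP orientation; "ft_force": force on the tool from outside, world axes, zero at the start; "torque": the same for the moment, N m; "finger_gap": opening from 0.0 (shut) to 1.0 (fully open); "gripper_force": force on a finger pad.
Only numpy, scipy, OpenCV 4.12 (cv2) and the standard library are available. Lean on these libraries where they do the work, as an engineer would, in place of code of your own. Each camera call takes 0.05 s, during which the arm holds its last target. There are 200 camera calls.

## Working session

There is one attempt and no reset: what is moved stays moved. The work goes in short steps, Python scripts to look and compute and a tool call to move; the robot and the scene stay as the last step left them, time stands still between calls to the robot, and variables do not carry over. Pictures are saved under pics/ and viewed, at most 14 in all, crops included, and the job is handed in when it is done.

Besides the shell and the picture viewer there is one more tool, called after "Request:" as a command line: name --pt "numbers of a row" for each row, then --argument value for the rest. apply_moves: Moves the arm, as the interface text tells. Its arguments: {"type":"object","properties":{"plan":{"type":"array","items":{"type":"array","items":{"type":"number"}}}},"required":["plan"]}

```bash
mkdir -p pics; ls; python3 - <<'E'
from workcell import env, viewer
import cv2,numpy as np
o=env.get_obs();print(o)
for n in ["scene","side"]:
    s=viewer.snapshot(n);cv2.imwrite(f"pics/{n}0.png",s["pixels"]);np.savez(f"{n}0.npz",**s)
    print(n,s["fx"],s["fy"],s["cx"],s["cy"],np.round(s["extrinsics"],3).tolist(),[k for k in s])
E
```

```text
pics
{'clock': 0.0, 'joint_pos': array([ 1.02570374e+00,  3.81197222e-01,  1.29829958e+00,  5.02298487e-06,
        1.46356891e+00, -2.15288111e-01]), 'joint_vel': array([ 1.54071086e-04,  1.38817068e-03, -1.81510787e-05, -8.07582606e-05,
        6.31912931e-04, -4.98802851e-04]), 'joint_efforts': array([-9.95733317e-04, -4.48457515e+01, -2.31281018e+01, -2.60815359e-04,
        4.78827264e-03,  1.37471193e-05]), 'tcp_pos': array([0.17797417, 0.52012464, 0.252698  ]), 'tcp_rot': array([-2.75642531e-04,  1.64156118e-01,  9.86434096e-01, -6.83010040e-04]), 'ft_force': array([-0.95059701, -0.53458608, -0.02591401]), 'torque': array([-0.03803201, -0.00225816, -0.0082947 ]), 'gripper_force': 0.0, 'finger_gap': 1.0005926965869028}
scene 493.79805727527355 493.79805727527355 253.61379787179283 186.45573206274523 [[-0.422, -0.726, 0.543, 1.208], [0.907, -0.336, 0.255, 0.271], [-0.003, 0.6, 0.8, 0.962], [0.0, 0.0, 0.0, 1.0]] ['pixels', 'z_map', 'fx', 'fy', 'cx', 'cy', 'extrinsics']
side 348.18847422463404 348.18847422463404 257.52845578537136 189.70304755202258 [[-0.965, 0.194, -0.175, 0.423], [-0.261, -0.693, 0.671, 0.557], [0.009, 0.694, 0.72, 0.663], [0.0, 0.0, 0.0, 1.0]] ['pixels', 'z_map', 'fx', 'fy', 'cx', 'cy', 'extrinsics']
```

View pics/scene0.png

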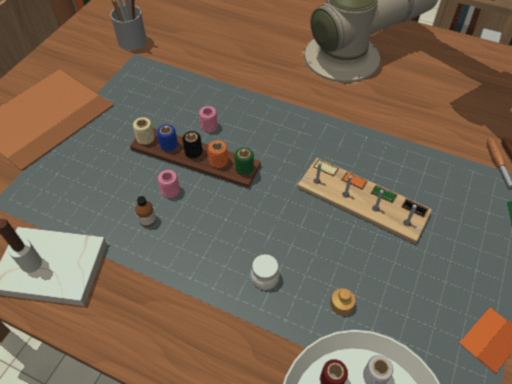

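View pics/side0.png

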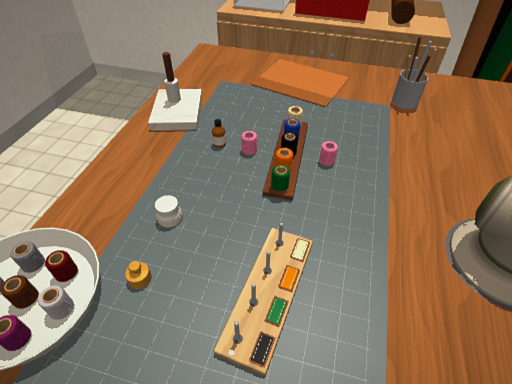

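The scene view shows the rack on the robot's right. Its spools are cream (144,128), blue (167,136), black (192,143), orange (218,152) and green (244,158). Pink decoys stand at (208,118) and (168,183). The stand is on the left, with its chips at cream (328,168), orange (353,181), green (384,193) and black (416,208). The side view agrees.

```bash
cat > h.py <<'E'
import numpy as np,cv2
def cloud(s):
    z=s["z_map"]; v,u=np.mgrid[:384,:512]
    p=np.stack([(u-s["cx"])/s["fx"]*z,-(v-s["cy"])/s["fy"]*z,-z,np.ones_like(z)],-1)
    w=(p@np.asarray(s["extrinsics"]).T)[...,:3]; w[z==0]=np.nan
    return w
def proj(s,P):
    c=np.linalg.inv(s["extrinsics"])@np.append(P,1); return np.array([s["cx"]+s["fx"]*c[0]/-c[2], s["cy"]-s["fy"]*c[1]/-c[2]])
def ray(s,u,v,h):
    E=np.asarray(s["extrinsics"]); d=E[:3,:3]@np.array([(u-s["cx"])/s["fx"],-(v-s["cy"])/s["fy"],-1]); o=E[:3,3]
    return o+d*(h-o[2])/d[2]
E
python3 - <<'E'
from h import *
S={n:dict(np.load(n+"0.npz")) for n in ["scene","side"]}
px={"scene":dict(cream=(144,125),blue=(167,131),black=(192,138),orange=(218,148),green=(244,154)),
 "side":dict(cream=(295,112),blue=(292,126),black=(289,140),orange=(284,156),green=(281,174))}
for n,s in S.items():
    w=cloud(s); hsv=cv2.cvtColor(s["pixels"],cv2.COLOR_BGR2HSV)
    for c,(u,v) in px[n].items():
        p0=ray(s,u,v,.078)
        q=w[(abs(w[...,2]-.078)<.006)&(np.hypot(w[...,0]-p0[0],w[...,1]-p0[1])<.034)]
        ce,r=cv2.minEnclosingCircle(q[:,:2].astype(np.float32))
        print(n,c,np.round(p0,3),len(q),"circ",np.round(ce,4),round(r,4),"zmed",np.round(np.median(q[:,2]),4))
    # stand base top
    m=(abs(w[...,2]-.0205)<.006)&(w[...,0]>.2)&(w[...,0]<.75)
    for nm,mm in [("L",m&(w[...,1]>0)),("R",m&(w[...,1]<.02))]:
        mm=cv2.morphologyEx(mm.astype(np.uint8),cv2.MORPH_OPEN,np.ones((3,3)))
        k,l,st,_=cv2.connectedComponentsWithStats(mm); i=1+np.argmax(st[1:,4])
        print(n,nm,cv2.minAreaRect(w[l==i][:,:2].astype(np.float32)),st[i])
    # spindle tips: points above .06 near stand
    m=(w[...,2]>.05)&(w[...,2]<.1)&(w[...,1]>.03)&(w[...,0]<.6)&(w[...,0]>.25)
    k,l,st,_=cv2.connectedComponentsWithStats(m.astype(np.uint8))
    for i in range(1,k):
        if st[i,4]>5: print(n,"tip",st[i],np.round(w[l==i].mean(0),4),np.round(w[l==i].max(0),4))
E
```

```text
scene cream [ 0.551 -0.336  0.078] 163 circ [ 0.5478 -0.3453] 0.0237 zmed 0.0756
scene blue [ 0.544 -0.274  0.078] 167 circ [ 0.5417 -0.2788] 0.0241 zmed 0.0755
scene black [ 0.539 -0.207  0.078] 177 circ [ 0.5365 -0.2128] 0.0235 zmed 0.0757
scene orange [ 0.541 -0.136  0.078] 176 circ [ 0.5361 -0.1413] 0.0238 zmed 0.0755
scene green [ 0.532 -0.072  0.078] 184 circ [ 0.5307 -0.0739] 0.0237 zmed 0.0753
scene L ((0.4870723783969879, 0.21566064655780792), (0.299954354763031, 0.10345231741666794), 83.18890380859375) [ 299  158  132   83 4164]
scene R ((0.5370849370956421, -0.20957544445991516), (0.08548441529273987, 0.33066773414611816), 2.7111058235168457) [ 131  129  129   56 1678]
scene tip [317 162   5  13  44] [0.4933 0.1014 0.072 ] [0.4967 0.1047 0.0888]
scene tip [346 176   6  13  43] [0.5022 0.1764 0.072 ] [0.5064 0.1802 0.0899]
scene tip [376 190   7  12  44] [0.5111 0.2515 0.0731] [0.5145 0.2555 0.0919]
scene tip [408 205   9  13  49] [0.5197 0.3268 0.0718] [0.5223 0.331  0.0909]
side cream [ 0.542 -0.329  0.078] 91 circ [ 0.5407 -0.3291] 0.0331 zmed 0.0753
side blue [ 0.536 -0
[... 185 characters left out ...]
0.5308 -0.1238] 0.0332 zmed 0.0756
side green [ 0.524 -0.056  0.078] 138 circ [ 0.5282 -0.0704] 0.0217 zmed 0.0755
side L ((0.48557960987091064, 0.21790814399719238), (0.29967960715293884, 0.10036512464284897), 83.1760482788086) [ 214  228   98  146 6713]
side R ((0.5353350639343262, -0.20792223513126373), (0.07997481524944305, 0.3302805423736572), 2.6749677658081055) [263 122  45  75 817]
side tip [279 223   4  14  48] [0.4893 0.1047 0.0726] [0.4933 0.1071 0.0902]
side tip [266 251   4  13  49] [0.4987 0.18   0.0733] [0.5025 0.1826 0.0907]
side tip [252 283   4  14  50] [0.5066 0.2552 0.074 ] [0.5099 0.258  0.0895]
side tip [234 321   5  13  56] [0.516  0.3304 0.0755] [0.5203 0.3328 0.0896]
```

Request:
apply_moves --pt "-0.03 -0.03 0 0 0 0.14 1" --pt "-0.062 -0.062 0 0 0 0.28 1" --pt "-0.094 -0.094 0 0 0 0.42 1" --pt "-0.126 -0.126 0 0 0 0.56 1" --pt "-0.158 -0.158 0 0 0 0.7 1" --pt "-0.19 -0.19 0 0 0 0.84 1" --pt "-0.222 -0.222 0 0 0 0.98 1" --pt "-0.254 -0.254 0 0 0 1.12 1"

```text
clock: 0.9
tcp_pos: [0.3364, 0.1961, 0.2533]
tcp_rot: [-0.0, 0.665, 0.747, -0.0]
ft_force: [0.9, 0.5, 0.2]
finger_gap: 1.001
gripper_force: 0.0
```

```bash
python3 - <<'E'
from h import *
s=dict(np.load("scene0.npz"))
for p in [(208,111),(168,176)]: print(ray(s,*p,.058))
from workcell import env
o=env.get_obs();print(o["tcp_pos"],o["joint_pos"])
from scipy.spatial.transform import Rotation as R
q=o["tcp_rot"];M=R.from_quat([q[1],q[2],q[3],q[0]]).as_matrix();print(M.round(4))
W=np.array([[0,1,0],[1,0,0],[0,0,-1.]])
print("rot",R.from_matrix(M.T@W).as_rotvec(),"shift to above black", M.T@(np.array([.50,-.21,.26])-o["tcp_pos"]))
E
```

```text
[ 0.42407032 -0.22686762  0.058     ]
[ 0.65144589 -0.21061173  0.058     ]
[0.33640727 0.19607046 0.25327721] [2.21155677e-01 9.46989564e-02 1.69279860e+00 7.37488730e-06
 1.35415010e+00 1.05695216e-01]
[[-1.152e-01  9.933e-01 -1.000e-04]
 [ 9.933e-01  1.152e-01 -0.000e+00]
 [ 0.000e+00 -1.000e-04 -1.000e+00]]
rot [-5.54757523e-05  1.84396726e-06  1.15458876e-01] shift to above black [-0.42221314  0.11572282 -0.00672978]
```

Request:
apply_moves --pt "-0.045 0.012 0 0 0 0.1155 1" --pt "-0.095 0.026 0 0 0 0.1155 1" --pt "-0.143 0.04 0 0 0 0.1155 1" --pt "-0.19 0.052 0 0 0 0.1155 1" --pt "-0.238 0.065 0 0 0 0.1155 1" --pt "-0.285 0.078 0 0 0 0.1155 1" --pt "-0.332 0.091 0 0 0 0.1155 1" --pt "-0.378 0.104 -0.04 0 0 0.1155 1"

```text
clock: 1.7
tcp_pos: [0.4807, -0.1583, 0.2822]
tcp_rot: [-0.004, 0.706, 0.708, -0.001]
ft_force: [1.0, 0.4, 0.6]
finger_gap: 1.001
gripper_force: 0.0
```

Request:
apply_moves --pt "-0.044 0.012 -0.03 0 0 0 1" --pt "-0.044 0.012 -0.03 0 0 0 1" --pt "-0.044 0.012 -0.03 0 0 0 1"

```text
clock: 2.0
tcp_pos: [0.4936, -0.2008, 0.315]
tcp_rot: [-0.0, 0.706, 0.709, 0.0]
ft_force: [-1.9, -0.2, 0.5]
finger_gap: 0.999
gripper_force: 0.0
```

```bash
python3 - <<'E'
from h import *
from workcell import env,viewer
o=env.get_obs();print(o["tcp_pos"],o["tcp_rot"])
s=viewer.snapshot("wrist");np.savez("w1.npz",**s);cv2.imwrite("pics/w1.png",s["pixels"])
print(s["fx"],s["extrinsics"].round(3).tolist())
w=cloud(s)
m=((w[...,2]>.066)&(w[...,2]<.084)).astype(np.uint8)
for c,y in dict(cream=-.345,blue=-.277,black=-.211,orange=-.141,green=-.073).items():
    q=w[(m>0)&(np.hypot(w[...,0]-.538,w[...,1]-y)<.034)]
    if len(q)>20: print(c,len(q),np.round(cv2.minEnclosingCircle(q[:,:2].astype(np.float32))[0],4),cv2.minEnclosingCircle(q[:,:2].astype(np.float32))[1],np.median(q[:,2]))
E
```

```text
[ 0.49357953 -0.20076189  0.31495967] [-2.97107784e-04  7.05659804e-01  7.08550741e-01  2.55036730e-05]
294.54859032867273 [[1.0, -0.004, -0.001, 0.493], [0.004, 0.957, 0.289, -0.128], [-0.0, -0.289, 0.957, 0.435], [0.0, 0.0, 0.0, 1.0]]
cream 700 [ 0.5467 -0.3478] 0.022922983393073082 0.07522718706358272
blue 755 [ 0.542  -0.2814] 0.022988852113485336 0.07513431468049003
black 811 [ 0.5359 -0.2134] 0.023170165717601776 0.07519822776814422
orange 909 [ 0.5362 -0.1423] 0.02297636680305004 0.07513095185325203
green 1095 [ 0.5299 -0.0746] 0.023108595982193947 0.07504933179902568
```

View pics/w1.png

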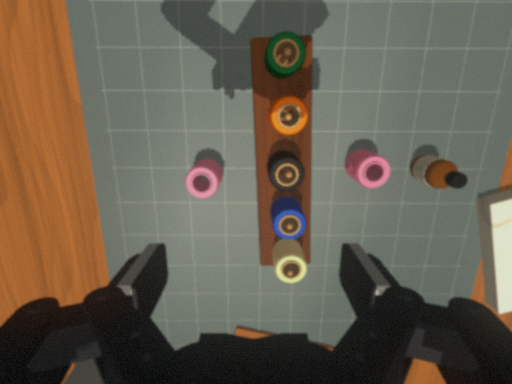

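The wrist view shows the rack row from above: green (285,53), orange (289,116), black (286,174), blue (289,220) and cream (290,262). The two pink decoys are clearly off the rack. The measured spool radius is 23 mm, as given. Black goes first.

Request:
apply_moves --pt "-0.012 0.042 0.02 0 0 0 1" --pt "-0.012 0.042 0.065 0 0 0 1" --pt "-0.012 0.042 0.11 0 0 0 1" --pt "-0.012 0.042 0.155 0 0 0 1" --pt "-0.012 0.042 0.195 0 0 0 1" --pt "-0.012 0.042 0.23 0 0 0 1" --pt "-0.012 0.042 0.25 0 0 0 1" --pt "-0.012 0.042 0.257 0 0 0 1"

```text
clock: 2.85
tcp_pos: [0.5341, -0.2095, 0.0559]
tcp_rot: [-0.003, 0.705, 0.71, -0.001]
ft_force: [-0.1, 0.7, -0.1]
finger_gap: 1.003
gripper_force: 0.0
```

Request:
apply_moves --pt "0 0 0 0 0 0 0" --pt "0 0 0 0 0 0 0" --pt "0 0 0 0 0 0 0" --pt "0 0 0 0 0 0 0" --pt "0 0 0 0 0 0 0" --pt "0 0 0 0 0 0 0" --pt "0 0 0 0 0 0 0" --pt "0 0 -0.01 0 0 0 0"

```text
clock: 3.65
tcp_pos: [0.5353, -0.2116, 0.0685]
tcp_rot: [-0.001, 0.705, 0.709, -0.0]
ft_force: [0.4, -0.2, -1.2]
finger_gap: 0.517
gripper_force: 61.3
```

Request:
apply_moves --pt "0 0 -0.03 0 0 0 0" --pt "0 0 -0.07 0 0 0 0" --pt "0 0 -0.1 0 0 0 0" --pt "0.03 -0.001 -0.105 0 0 0 0" --pt "0.07 -0.002 -0.105 0 0 0 0" --pt "0.115 -0.004 -0.105 0 0 0 0" --pt "0.16 -0.006 -0.105 0 0 0 0" --pt "0.205 -0.008 -0.105 0 0 0 0"

```text
clock: 4.45
tcp_pos: [0.5261, -0.0053, 0.1743]
tcp_rot: [0.0, 0.705, 0.709, 0.0]
ft_force: [0.2, 0.4, -2.2]
finger_gap: 0.518
gripper_force: 61.5
```

Request:
apply_moves --pt "0.045 -0.001 0 0 0 0 0" --pt "0.09 -0.002 0 0 0 0 0" --pt "0.135 -0.003 0 0 0 0 0" --pt "0.18 -0.004 0 0 0 0 0" --pt "0.225 -0.006 0 0 0 0 0" --pt "0.27 -0.008 0 0 0 0 0" --pt "0.31 -0.009 0 0 0 0 0" --pt "0.325 -0.01 0 0 0 0 0"

```text
clock: 5.25
tcp_pos: [0.5139, 0.3211, 0.174]
tcp_rot: [-0.0, 0.704, 0.71, 0.0]
ft_force: [-0.2, 0.0, -1.0]
finger_gap: 0.517
gripper_force: 61.4
```

Request:
apply_moves --pt "0.01 0 0 0 0 0 0" --pt "0.01 0 0 0 0 0 0" --pt "0.01 0 0 0 0 0 0"

```text
clock: 5.55
tcp_pos: [0.515, 0.3269, 0.1736]
tcp_rot: [0.0, 0.706, 0.709, -0.0]
ft_force: [0.6, -0.5, -1.7]
finger_gap: 0.517
gripper_force: 61.4
```

```bash
python3 - <<'E'
from h import *
from workcell import env,viewer
o=env.get_obs();print(o["tcp_pos"],o["tcp_rot"],o["finger_gap"])
s=viewer.snapshot("wrist");np.savez("w2.npz",**s)
side=viewer.snapshot("side");im=np.hstack([s["pixels"],side["pixels"]]);cv2.imwrite("pics/w2.png",cv2.resize(im,(800,300)))
for s in [s,side]:
  w=cloud(s)
  for y,x in [(.1008,.49),(.1763,.499),(.2517,.508),(.3272,.517)]:
    q=w[(np.hypot(w[...,0]-x,w[...,1]-y)<.02)&(w[...,2]>.05)&(w[...,2]<.1)]
    if len(q): print(len(q),q.mean(0).round(4))
  for P in [(.517,.327,.09)]: print(proj(s,P))
# spool in hand, side view: black points near tcp
q=w[(np.hypot(w[...,0]-.517,w[...,1]-.327)<.04)&(w[...,2]>.1)&(w[...,2]<.21)]
if len(q): print(q.min(0),q.max(0))
E
```

```text
[0.5149648  0.32686169 0.17356386] [ 1.23437077e-04  7.05535440e-01  7.08674603e-01 -1.85714179e-04] 0.5168639620556594
26 [0.5004 0.1794 0.0525]
106 [0.5177 0.33   0.0667]
[255.77472986 206.73264737]
29 [0.4983 0.1802 0.062 ]
45 [0.5159 0.3312 0.0725]
[235.9680805  321.09654191]
[0.47723631 0.31434273 0.13620232] [0.5568035  0.35029592 0.20942605]
```

View pics/w2.png

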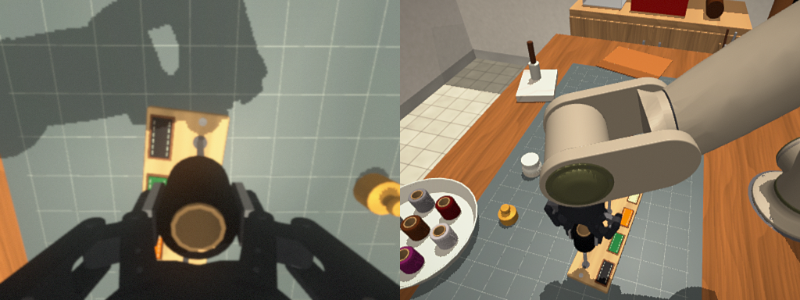

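The left half of the picture shows the black spool held upright, with its bore at about (200,220). The black spindle is just beyond it at (200,140). The measured spindle position agrees with my estimate to about 2 mm, so I'll lower it.

Request:
apply_moves --pt "0.002 0.002 0.02 0 0 0 0" --pt "0.002 0.002 0.04 0 0 0 0" --pt "0.002 0.002 0.06 0 0 0 0" --pt "0.002 0.002 0.08 0 0 0 0" --pt "0.002 0.002 0.1 0 0 0 0" --pt "0.002 0.002 0.11 0 0 0 0" --pt "0.002 0.002 0.1145 0 0 0 0" --pt "0.002 0.002 0.1145 0 0 0 0"

```text
clock: 6.45
tcp_pos: [0.5171, 0.3295, 0.0601]
tcp_rot: [0.0, 0.705, 0.709, 0.0]
ft_force: [-0.1, -0.2, -1.4]
finger_gap: 0.517
gripper_force: 61.5
```

Request:
apply_moves --pt "0 0 0 0 0 0 1" --pt "0 0 0 0 0 0 1" --pt "0 0 0 0 0 0 1" --pt "0 0 0 0 0 0 1" --pt "0 0 -0.02 0 0 0 1" --pt "0 0 -0.06 0 0 0 1" --pt "0 0 -0.1 0 0 0 1" --pt "0 0 -0.12 0 0 0 1"

```text
clock: 7.25
tcp_pos: [0.5175, 0.3304, 0.1826]
tcp_rot: [0.001, 0.705, 0.709, 0.002]
ft_force: [-1.4, -0.1, -1.0]
finger_gap: 1.003
gripper_force: 0.0
```

Request:
apply_moves --pt "-0.04 0.001 0 0 0 0 1" --pt "-0.085 0.003 0 0 0 0 1" --pt "-0.132 0.005 0 0 0 0 1" --pt "-0.179 0.007 0 0 0 0 1" --pt "-0.226 0.008 0 0 0 0 1" --pt "-0.273 0.009 0 0 0 0 1" --pt "-0.32 0.011 0 0 0 0 1" --pt "-0.365 0.013 0 0 0 0 1"

```text
clock: 8.05
tcp_pos: [0.5315, -0.0369, 0.1791]
tcp_rot: [0.0, 0.705, 0.709, 0.0]
ft_force: [0.8, 0.3, 0.2]
finger_gap: 1.002
gripper_force: 0.0
```

```bash
cat > chk.py <<'E'
from h import *
import sys
from workcell import env,viewer
o=env.get_obs();print(o["tcp_pos"],o["tcp_rot"],o["finger_gap"])
names=["cream","orange","green","black"];XY=[(.49,.1008),(.499,.1763),(.508,.2517),(.517,.328)]
for n in sys.argv[2:]:
  s=viewer.snapshot(n); cv2.imwrite(f"pics/{sys.argv[1]}_{n}.png",s["pixels"]); w=cloud(s)
  for c,(x,y) in zip(names,XY):
    q=w[(np.hypot(w[...,0]-x,w[...,1]-y)<.036)&(w[...,2]>.07)&(w[...,2]<.083)]
    if len(q)>40: print(n,c,len(q),np.array(cv2.minEnclosingCircle(q[:,:2].astype(np.float32))[0]).round(4),np.median(q[:,2]).round(4))
E
python3 chk.py a scene
```

```text
[ 0.53150606 -0.03688822  0.17910967] [1.63737403e-04 7.05213069e-01 7.08995409e-01 1.00836369e-04] 1.0022840717816206
scene black 244 [0.5188 0.3285] 0.0751
```

Request:
apply_moves --pt "-0.03 -0.001 0.0 0 0 0 1" --pt "-0.038 -0.001 0.02 0 0 0 1" --pt "-0.038 -0.001 0.05 0 0 0 1" --pt "-0.038 -0.001 0.085 0 0 0 1" --pt "-0.038 -0.001 0.11 0 0 0 1" --pt "-0.038 -0.001 0.121 0 0 0 1" --pt "-0.038 -0.001 0.121 0 0 0 1" --pt "-0.038 -0.001 0.121 0 0 0 0"

```text
clock: 8.9
tcp_pos: [0.5315, -0.0731, 0.0589]
tcp_rot: [0.001, 0.705, 0.709, 0.0]
ft_force: [0.0, 0.9, -0.4]
finger_gap: 0.861
gripper_force: 0.0
```

Request:
apply_moves --pt "0 0 0 0 0 0 0" --pt "0 0 0 0 0 0 0" --pt "0 0 0 0 0 0 0" --pt "0 0 0 0 0 0 0" --pt "0 0 0 0 0 0 0" --pt "0 0 -0.02 0 0 0 0" --pt "0 0 -0.06 0 0 0 0" --pt "0 0 -0.1 0 0 0 0"

```text
clock: 9.7
tcp_pos: [0.5306, -0.0728, 0.1594]
tcp_rot: [-0.0, 0.705, 0.709, -0.0]
ft_force: [0.4, -0.4, -0.5]
finger_gap: 0.515
gripper_force: 61.3
```

Request:
apply_moves --pt "0.03 -0.002 -0.012 0 0 0 0" --pt "0.075 -0.004 -0.012 0 0 0 0" --pt "0.12 -0.007 -0.012 0 0 0 0" --pt "0.165 -0.011 -0.012 0 0 0 0" --pt "0.21 -0.014 -0.012 0 0 0 0" --pt "0.255 -0.017 -0.012 0 0 0 0" --pt "0.295 -0.02 -0.012 0 0 0 0" --pt "0.326 -0.0225 -0.012 0 0 0 0"

```text
clock: 10.5
tcp_pos: [0.506, 0.2553, 0.1705]
tcp_rot: [0.0, 0.705, 0.71, 0.0]
ft_force: [0.7, -0.9, -0.6]
finger_gap: 0.514
gripper_force: 61.4
```

Request:
apply_moves --pt "0 0 0 0 0 0 0" --pt "0 0 0 0 0 0 0"

```text
clock: 10.7
tcp_pos: [0.5064, 0.2533, 0.1702]
tcp_rot: [0.0, 0.705, 0.71, 0.0]
ft_force: [0.9, -0.0, -1.2]
finger_gap: 0.52
gripper_force: 61.4
```

```bash
python3 - <<'E'
from h import *
from workcell import env,viewer
o=env.get_obs();print(o["tcp_pos"],o["finger_gap"])
s=viewer.snapshot("wrist");w=cloud(s)
q=w[(np.hypot(w[...,0]-.508,w[...,1]-.2517)<.033)&(w[...,2]>.18)&(w[...,2]<.197)]
print(len(q),cv2.minEnclosingCircle(q[:,:2].astype(np.float32)),np.median(q[:,2]))
E
```

```text
[0.50637471 0.25331248 0.17020939] 0.5199182867209658
8171 ((0.5080954432487488, 0.2595013976097107), 0.030882319435477257) 0.18616560703449098
```

Request:
apply_moves --pt "0 0.001 0.02 0 0 0 0" --pt "0 0.001 0.04 0 0 0 0" --pt "0 0.001 0.06 0 0 0 0" --pt "0 0.001 0.08 0 0 0 0" --pt "0 0.001 0.1 0 0 0 0" --pt "0 0.001 0.11 0 0 0 0" --pt "0 0.001 0.111 0 0 0 0" --pt "0 0.001 0.111 0 0 0 0"

```text
clock: 11.55
tcp_pos: [0.508, 0.2523, 0.0593]
tcp_rot: [0.0, 0.706, 0.709, 0.0]
ft_force: [-0.4, 0.5, -0.3]
finger_gap: 0.516
gripper_force: 61.0
```

Request:
apply_moves --pt "0 0 0 0 0 0 1" --pt "0 0 0 0 0 0 1" --pt "0 0 0 0 0 0 1" --pt "0 0 0 0 0 0 1" --pt "0 0 -0.02 0 0 0 1" --pt "0 0 -0.06 0 0 0 1" --pt "0 0 -0.1 0 0 0 1" --pt "0 0 -0.12 0 0 0 1"

```text
clock: 12.35
tcp_pos: [0.5084, 0.2533, 0.1824]
tcp_rot: [0.001, 0.705, 0.709, 0.002]
ft_force: [0.1, 0.1, 0.0]
finger_gap: 1.0
gripper_force: 0.0
```

Request:
apply_moves --pt "-0.04 0.003 0 0 0 0 1" --pt "-0.085 0.006 0 0 0 0 1" --pt "-0.132 0.01 0 0 0 0 1" --pt "-0.179 0.014 0 0 0 0 1" --pt "-0.226 0.018 0 0 0 0 1" --pt "-0.273 0.022 0 0 0 0 1" --pt "-0.32 0.025 0 0 0 0 1" --pt "-0.365 0.028 0 0 0 0 1"

```text
clock: 13.15
tcp_pos: [0.5374, -0.1139, 0.1791]
tcp_rot: [0.0, 0.705, 0.709, 0.0]
ft_force: [1.5, -0.5, 0.3]
finger_gap: 1.007
gripper_force: 0.0
```

```bash
python3 chk.py b scene
```

```text
[ 0.53744472 -0.1139161   0.17905588] [1.19712846e-04 7.05228160e-01 7.08980413e-01 4.34273483e-05] 1.006876299936033
scene green 233 [0.5099 0.2517] 0.0754
scene black 244 [0.5185 0.3288] 0.075
```

Request:
apply_moves --pt "-0.02 -0.001 0.0 0 0 0 1" --pt "-0.03 -0.001 0.02 0 0 0 1" --pt "-0.03 -0.001 0.05 0 0 0 1" --pt "-0.03 -0.001 0.085 0 0 0 1" --pt "-0.03 -0.001 0.11 0 0 0 1" --pt "-0.03 -0.001 0.121 0 0 0 1" --pt "-0.03 -0.001 0.121 0 0 0 1" --pt "-0.03 -0.001 0.121 0 0 0 0"

```text
clock: 14.0
tcp_pos: [0.5374, -0.1421, 0.0589]
tcp_rot: [0.001, 0.705, 0.709, 0.0]
ft_force: [-0.1, -0.2, -0.0]
finger_gap: 0.858
gripper_force: 0.0
```

Request:
apply_moves --pt "0 0 0 0 0 0 0" --pt "0 0 0 0 0 0 0" --pt "0 0 0 0 0 0 0" --pt "0 0 0 0 0 0 0" --pt "0 0 0 0 0 0 0" --pt "0 0 -0.02 0 0 0 0" --pt "0 0 -0.06 0 0 0 0" --pt "0 0 -0.1 0 0 0 0"

```text
clock: 14.8
tcp_pos: [0.5365, -0.1417, 0.1593]
tcp_rot: [-0.0, 0.705, 0.709, -0.0]
ft_force: [-0.4, -1.0, -0.6]
finger_gap: 0.518
gripper_force: 61.4
```

Request:
apply_moves --pt "0.03 -0.003 -0.012 0 0 0 0" --pt "0.075 -0.008 -0.012 0 0 0 0" --pt "0.12 -0.013 -0.012 0 0 0 0" --pt "0.165 -0.018 -0.012 0 0 0 0" --pt "0.21 -0.024 -0.012 0 0 0 0" --pt "0.255 -0.03 -0.012 0 0 0 0" --pt "0.295 -0.034 -0.012 0 0 0 0" --pt "0.318 -0.037 -0.012 0 0 0 0"

```text
clock: 15.6
tcp_pos: [0.4972, 0.1786, 0.1705]
tcp_rot: [0.0, 0.704, 0.71, 0.0]
ft_force: [0.1, -1.2, -1.1]
finger_gap: 0.52
gripper_force: 61.5
```

Request:
apply_moves --pt "0 0 0 0 0 0 0" --pt "0 0 0 0 0 0 0"

```text
clock: 15.8
tcp_pos: [0.498, 0.1759, 0.1702]
tcp_rot: [0.0, 0.705, 0.709, 0.0]
ft_force: [0.4, -0.3, -0.8]
finger_gap: 0.515
gripper_force: 61.5
```

Request:
apply_moves --pt "0 0.001 0.02 0 0 0 0" --pt "0 0.001 0.04 0 0 0 0" --pt "0 0.001 0.06 0 0 0 0" --pt "0 0.001 0.08 0 0 0 0" --pt "0 0.001 0.1 0 0 0 0" --pt "0 0.001 0.11 0 0 0 0" --pt "0 0.001 0.111 0 0 0 0" --pt "0 0.001 0.111 0 0 0 0"

```text
clock: 16.6
tcp_pos: [0.4995, 0.1752, 0.0592]
tcp_rot: [0.0, 0.706, 0.709, 0.0]
ft_force: [0.2, 0.4, -0.4]
finger_gap: 0.517
gripper_force: 61.2
```

Request:
apply_moves --pt "0 0 0 0 0 0 1" --pt "0 0 0 0 0 0 1" --pt "0 0 0 0 0 0 1" --pt "0 0 0 0 0 0 1" --pt "0 0 -0.02 0 0 0 1" --pt "0 0 -0.06 0 0 0 1" --pt "0 0 -0.1 0 0 0 1" --pt "0 0 -0.12 0 0 0 1"

```text
clock: 17.4
tcp_pos: [0.4998, 0.1761, 0.1822]
tcp_rot: [0.001, 0.705, 0.709, 0.002]
ft_force: [0.1, 0.1, -0.9]
finger_gap: 1.002
gripper_force: 0.0
```

Request:
apply_moves --pt "-0.04 0.003 0 0 0 0 1" --pt "-0.085 0.007 0 0 0 0 1" --pt "-0.132 0.011 0 0 0 0 1" --pt "-0.179 0.016 0 0 0 0 1" --pt "-0.226 0.02 0 0 0 0 1" --pt "-0.273 0.024 0 0 0 0 1" --pt "-0.32 0.028 0 0 0 0 1" --pt "-0.365 0.032 0 0 0 0 1"

```text
clock: 18.2
tcp_pos: [0.5329, -0.191, 0.179]
tcp_rot: [0.0, 0.705, 0.709, 0.0]
ft_force: [0.9, -0.2, 0.1]
finger_gap: 0.998
gripper_force: 0.0
```

Request:
apply_moves --pt "-0.045 0.004 0 0 0 0 1" --pt "-0.085 0.008 0 0 0 0 1" --pt "-0.12 0.012 0 0 0 0 1" --pt "-0.145 0.014 0 0 0 0 1" --pt "-0.155 0.015 0 0 0 0 1" --pt "-0.155 0.015 0 0 0 0 1"

```text
clock: 18.8
tcp_pos: [0.5487, -0.3444, 0.1785]
tcp_rot: [-0.0, 0.706, 0.709, 0.0]
ft_force: [0.3, 1.3, 0.1]
finger_gap: 0.999
gripper_force: 0.0
```

```bash
python3 chk.py c scene; python3 - <<'E'
import cv2
i=cv2.imread("pics/c_scene.png");cv2.imwrite("pics/c2.png",cv2.resize(i[90:250,100:450],None,fx=2.2,fy=2.2,interpolation=2))
E
```

```text
[ 0.54873955 -0.34439864  0.17849943] [-2.29162866e-04  7.05568791e-01  7.08641397e-01  2.38383045e-06] 0.9990812226063829
scene orange 221 [0.5004 0.1752] 0.075
scene green 231 [0.5094 0.2507] 0.0752
scene black 244 [0.5182 0.3279] 0.0754
```

View pics/c2.png

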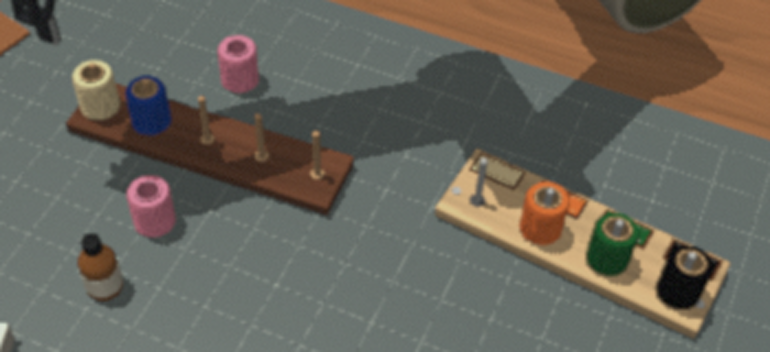

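The crop shows orange, green and black standing in front of their own chips. Cream (95,85) and blue (148,105) are still on the rack. Next is cream, the end spool.

Request:
apply_moves --pt "-0.003 -0.002 0.01 0 0 0 1" --pt "-0.003 -0.002 0.035 0 0 0 1" --pt "-0.003 -0.002 0.065 0 0 0 1" --pt "-0.003 -0.002 0.095 0 0 0 1" --pt "-0.003 -0.002 0.115 0 0 0 1" --pt "-0.003 -0.002 0.12 0 0 0 1" --pt "-0.003 -0.002 0.12 0 0 0 1" --pt "-0.003 -0.002 0.12 0 0 0 0"

```text
clock: 19.65
tcp_pos: [0.5474, -0.3468, 0.0601]
tcp_rot: [0.001, 0.705, 0.709, 0.0]
ft_force: [-0.4, -0.1, 0.1]
finger_gap: 0.857
gripper_force: 0.0
```

Request:
apply_moves --pt "0 0 0 0 0 0 0" --pt "0 0 0 0 0 0 0" --pt "0 0 0 0 0 0 0" --pt "0 0 0 0 0 0 0" --pt "0 0 0 0 0 0 0" --pt "0 0 -0.02 0 0 0 0" --pt "0 0 -0.06 0 0 0 0" --pt "0 0 -0.1 0 0 0 0"

```text
clock: 20.45
tcp_pos: [0.5466, -0.3466, 0.1597]
tcp_rot: [-0.001, 0.705, 0.709, -0.0]
ft_force: [0.5, -1.1, -0.2]
finger_gap: 0.515
gripper_force: 61.2
```

Request:
apply_moves --pt "0.03 -0.003 -0.012 0 0 0 0" --pt "0.075 -0.009 -0.012 0 0 0 0" --pt "0.12 -0.015 -0.012 0 0 0 0" --pt "0.165 -0.021 -0.012 0 0 0 0" --pt "0.21 -0.027 -0.012 0 0 0 0" --pt "0.255 -0.032 -0.012 0 0 0 0" --pt "0.3 -0.038 -0.012 0 0 0 0" --pt "0.345 -0.044 -0.012 0 0 0 0"

```text
clock: 21.25
tcp_pos: [0.5004, -0.0004, 0.1711]
tcp_rot: [0.0, 0.705, 0.709, 0.0]
ft_force: [1.3, -0.1, -1.0]
finger_gap: 0.517
gripper_force: 61.2
```

Request:
apply_moves --pt "0.04 -0.005 0 0 0 0 0" --pt "0.075 -0.009 0 0 0 0 0" --pt "0.095 -0.011 0 0 0 0 0" --pt "0.102 -0.012 0 0 0 0 0" --pt "0.102 -0.012 0 0 0 0 0" --pt "0.102 -0.012 0 0 0 0 0"

```text
clock: 21.85
tcp_pos: [0.4887, 0.099, 0.1709]
tcp_rot: [0.0, 0.705, 0.709, -0.0]
ft_force: [0.7, -1.0, -0.6]
finger_gap: 0.516
gripper_force: 61.2
```

Request:
apply_moves --pt "0.002 0.001 0.02 0 0 0 0" --pt "0.002 0.001 0.04 0 0 0 0" --pt "0.002 0.001 0.06 0 0 0 0" --pt "0.002 0.001 0.08 0 0 0 0" --pt "0.002 0.001 0.1 0 0 0 0" --pt "0.002 0.001 0.11 0 0 0 0" --pt "0.002 0.001 0.111 0 0 0 0" --pt "0.002 0.001 0.111 0 0 0 0"

```text
clock: 22.65
tcp_pos: [0.4898, 0.1011, 0.06]
tcp_rot: [0.0, 0.706, 0.709, 0.0]
ft_force: [1.5, 0.2, -0.3]
finger_gap: 0.514
gripper_force: 61.1
```

Request:
apply_moves --pt "0 0 0 0 0 0 1" --pt "0 0 0 0 0 0 1" --pt "0 0 0 0 0 0 1" --pt "0 0 0 0 0 0 1" --pt "0 0 -0.02 0 0 0 1" --pt "0 0 -0.06 0 0 0 1" --pt "0 0 -0.1 0 0 0 1" --pt "0 0 -0.12 0 0 0 1"

```text
clock: 23.45
tcp_pos: [0.4902, 0.1019, 0.1831]
tcp_rot: [0.002, 0.705, 0.709, 0.002]
ft_force: [0.5, -0.1, -0.5]
finger_gap: 1.001
gripper_force: 0.0
```

Request:
apply_moves --pt "-0.03 -0.01 -0.02 0 0 0 1" --pt "-0.07 -0.02 -0.04 0 0 0 1" --pt "-0.11 -0.04 -0.06 0 0 0 1" --pt "-0.14 -0.05 -0.07 0 0 0 1" --pt "-0.15 -0.05 -0.07 0 0 0 1" --pt "-0.15 -0.05 -0.07 0 0 0 1" --pt "-0.15 -0.05 -0.07 0 0 0 1"

```text
clock: 24.15
tcp_pos: [0.4403, -0.0477, 0.2493]
tcp_rot: [-0.001, 0.705, 0.709, -0.0]
ft_force: [-1.1, 0.7, 1.4]
finger_gap: 1.001
gripper_force: 0.0
```

```bash
python3 chk.py d scene; python3 - <<'E'
import cv2
i=cv2.imread("pics/d_scene.png");cv2.imwrite("pics/d2.png",cv2.resize(i[90:310,100:450],None,fx=2.2,fy=2.2,interpolation=2))
E
```

```text
[ 0.44033668 -0.04769001  0.24934435] [-6.37376072e-04  7.05077732e-01  7.09129735e-01 -6.49928905e-05] 1.000564306370107
scene cream 208 [0.4918 0.1011] 0.0755
scene orange 219 [0.5007 0.1756] 0.0754
scene green 231 [0.5094 0.2512] 0.0749
scene black 244 [0.519  0.3283] 0.0752
```

View pics/d2.png

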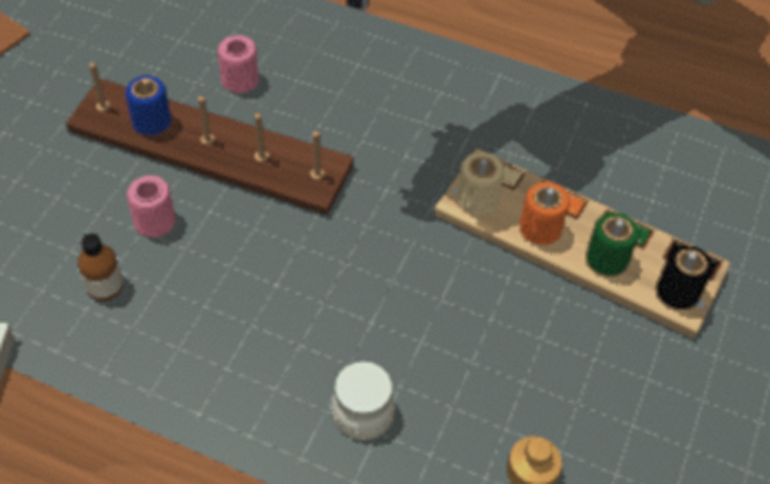

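The crop shows all four spools seated behind their chips: cream (483,180), orange (545,213), green (612,243) and black (685,277). Blue is on its dowel at (148,105), and the jar at (364,400) looks untouched.

```bash
python3 -c "
from workcell import env
print(env.hand_in())"
```

```text
the job is handed in; nothing more can be done
None
```

I placed the cream, orange, green and black spools on their own spindles, upright and fully down. The blue spool and wax jar weren't touched. I handed the job in at about 24 s of the 104 s allowed; the hand-in gave no verdict.

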